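# Tip the gauge case lid over, catch it and lower it shut

## Robot

A 6-joint arm with a two-finger parallel gripper is mounted at the origin on a cart in front of the work surface, level with it; the furniture and walls round the work are solid. World frame = base frame: x ahead of the robot, y to its left, z up, the work surface at z = 0. Lengths are in mm, angles in rad, forces in N, time in s.
With the tool pointing down it reaches from about 350 to 975 mm from the base axis. Payload 7.1 kg.
Tool frame: the origin (TCP) lies on the centre line of the jaws, within the pads' length; the fingertips stand 8 mm ahead of it and the grasp point (between the pads) lies 11 mm behind it; z points along the fingers, x is the direction in which the jaws open and shut, and the axes are right-handed (so a half turn about z gives the same grasp; the last joint's range is limited). The gripper opens to 88 mm and grips with 3 to 60 N. Pads are 20 mm wide; open, the fingers measure 115 mm over their backs; the gripper's body (75 mm by 178 mm) begins 61 mm behind the grasp point.
Start: joints at [-0.019, 0.423, 1.63, -0, 1.089, -0.019], TCP at [624.984, 0.026, 230.675] pointing down, gripper open.
Joint ranges: [-3, 3], [-0.9, 2.11], [0.09, 2.58], [-1.31, 4.45], [0.11, 2.69], [-2.54, 2.54]. Speed limits (rad/s): [2.39, 2.39, 3.01, 3.14, 3.14, 3.14].

## Interface

Orientations are given as a rotation vector (axis times angle).
In Python, from workcell import ctrl gives the robot as it stands.
- The arm moves only by the shell command python3 -m handwheel 'ROWS'. ROWS is JSON, a list of rows, each a list of 3 entries, a list of its own where there are three numbers: the turn, a rotation vector about the tool's x, y, z in rad, then the shift along the tool's x, y, z in mm, then the opening, from 0 (shut) to 1 (fully open). In form: [[[ax, ay, az], [tx, ty, tz], jaw], ...]. A call has exactly 10 rows; each row shifts and turns the pose as measured when the row begins, along the tool's axes as they then stand; what a row does not reach is not made up. A row lasts 1/12 s, in which the tool goes at most 41.7 mm and 7.16 degrees, less where a joint would pass 70% of its speed; a pose out of reach is approached as far as the arm can. A call with a gripper value outside its range is refused whole. The fingers move at their own pace and stop on an object; the grip force is fixed at half the most. Time passes only in rows, so rows that do not move let the fingers close, or fill a call up. It gives the time, the measured TCP pose, the force and the opening at its end, in the units of the state.
- ctrl.get_obs(): the state, without advancing time (a new reading comes with each control period).
- ctrl.get_image(name): name is "scene" or "side" or "wrist"; returns a dict with "pixels" (480x640x3 uint8, red, green, blue), "camera_matrix" (3x3 intrinsics, pixels), "rvec" (rotation vector, rad) and "tvec" (3), from world to camera coordinates, as OpenCV has them. Camera axes: x right, y down, z forward; pixel columns grow to the right and rows downward; lengths in mm; the calibration is good to about 2 mm. A picture is of the moment at which its call begins. There is no depth.
- ctrl.close_job(): hands the job in, once; it reports no verdict.
Trained networks look in a picture, given as the dict that the camera call returned (one of the last four; its "shot" number tells which), for a name from the list of things; names that differ only in an ending like _2 or _b are one class to them, and where a whole thing is asked for, a point or a joint stands for the part that bears it (a point fixed in the world has none). Each returns a list of dicts, best first, with "score" (0 to 1); they miss things now and then, are a little off and sometimes report something else, mostly with a low value. They report only what shows in the picture. A call takes as long as a camera call. They do not tell look-alikes from the thing itself.
- ctrl.look_for(picture, query): "position" ([x, y, z] in mm, in the coordinates of the camera as it stood for that picture, good to about 4 mm: the middle of the surface that is visible of it).
- ctrl.spot_point(picture, query): "position" ([x, y, z] in mm, in the coordinates of the camera as it stood for that picture, good to about 4 mm: a listed point, or the origin of a listed thing).
The state is a dict: "t": time; "qpos": joint angles; "qvel": joint speeds; "joint_torque": joint torques, N m; "ee_pos": TCP position; "orientation": TCP orientation; "ft_force": force on the tool from outside, world axes, zero at the start; "moment": the same for the moment, N m; "width": finger opening in mm.
Only numpy, scipy, OpenCV 4.12 (cv2) and the standard library are available. Lean on these libraries where they do the work, as an engineer would, in place of code of your own. Each camera call takes 0.05 s, during which the arm holds its last target.

## Task

The lid of the grey gauge case stands open, leaning back past upright, and its worn hinge damper lets it bang shut if it is left to fall. Tip the lid forward with a fingertip, catch it on a finger while it is still well open, and lower it slowly by its orange tab until it is fully shut, without letting it drop, without pinching it or pressing hard, and then take the hand away. Leave the gauge block in the case and the stamp, eraser and loupe around it where they are.

Things in the scene. Friction and masses are not known exactly. Their poses are not given: they have to be found in the camera images.
- case: Grey open gauge case fixed to the bench, 150 mm (its x) by 160 mm (its y), 70 mm high; origin at the centre of its underside on the bench. Its lid hinge runs along its x axis at its +y side (the robot's left at yaw 0); the front of the case, where the lid's orange tab comes down, is its -y side.
- lid_angle (a joint): Lid angle in rad: 0 shut (lid level), 1.57 upright, 1.85 the stop against which it leans at the start. The lid weighs about 0.25 kg (varies by a fifth) and its hinge has weak damping and almost no friction: past upright it falls towards the front on its own, slowly at first, in about 3 s, reaching more than 1 rad/s.
- case_lid: The lid: a grey 6 mm plate, 154 mm wide, reaching 166 mm from the hinge. Its origin lies on the hinge axis, on the plate's mid-plane at the middle of its width: in the case frame 83 mm to +y and 74 mm above the bench. Its axes turn with the lid: -y points from the hinge to the tab, z out of its outer (upper) face, x along the hinge.
- tab_tip (a point): Middle of the outer edge of the lid's orange tab, 192 mm from the hinge axis, on the lid's mid-plane. The tab is 60 mm wide, 6 mm thick and continues the lid by 26 mm. Shut, it stands out 29 mm from the case's front wall, its underside 71 mm above the bench, free beneath: a finger tilted 45 degrees under it can come down with it and draw out to the front. Axes as the lid's.
- gauge_block: Loose light grey gauge block, 32x60x14 mm, lying on the foam in the case; origin at the centre of its underside.
- stamp: Loose rubber stamp with a red knob handle, 23x36 mm, 60 mm high, standing beside the case on its -x side; origin at the centre of its underside.
- eraser: Loose blue-and-white eraser, 23x49x13 mm, lying in front of the case's tab (-y side); origin at the centre of its underside.
- loupe: Loose black eyepiece loupe, 39 mm across, 31 mm high, standing beside the case on its +x side; origin at the centre of its underside.
Mind the look-alikes: they are no part of the job. Of the things that look like the case, the larger one is meant.

How it is judged:
By the outcome, as a careful person would: the job done as asked, in the order asked, and still so for the second after the job is handed in, with the robot touching nothing.
It also fails if it takes over 56 s, if anything falls off the work surface, if the arm or the gripper's body presses on something with over 40 N, if the wrist force passes 120 N, or if a joint passes its speed limit or range.

## Working session

There is one attempt and no reset: what is moved stays moved. The work goes in short steps, Python scripts to look and compute and a shell command to move; the robot and the scene stay as the last step left them, time stands still between calls to the robot, and variables do not carry over. Pictures are saved under pics/ and viewed, and the job is handed in when it is done.

```bash
ls; mkdir -p pics; cat > h.py <<'E'
import numpy as np, cv2
from scipy.spatial.transform import Rotation as R
from workcell import ctrl
def shot(n,fn=None):
    p=ctrl.get_image(n)
    if fn: cv2.imwrite('pics/'+fn,p['pixels'][:,:,::-1])
    return p
def w(p,c):
    Rm=R.from_rotvec(np.ravel(p['rvec'])).as_matrix()
    return Rm.T@(np.array(c)-np.ravel(p['tvec']))
def proj(p,X):
    return cv2.projectPoints(np.array(X,float).reshape(-1,3),np.array(p['rvec'],float),np.array(p['tvec'],float),np.array(p['camera_matrix']),None)[0].reshape(-1,2)
E
python3 - <<'E'
from h import *
o=ctrl.get_obs(); print({k:np.round(v,3).tolist() for k,v in o.items()})
for n in ['scene','side','wrist']:
    p=shot(n,n+'0.png')
    Rm=R.from_rotvec(np.ravel(p['rvec'])).as_matrix(); print(n,'cam at',(-Rm.T@np.ravel(p['tvec'])).round())
    for q in ['case','case_lid','tab_tip','gauge_block','stamp','eraser','loupe']:
        for f in (['look_for','spot_point'] if n=='scene' else ['spot_point']):
            print(n,f,q,[(round(d['score'],2),w(p,d['position']).round().tolist()) for d in getattr(ctrl,f)(p,q)])
E
```

```text
pics
{'t': 0.0, 'qpos': [-0.019, 0.424, 1.631, 0.0, 1.089, -0.019], 'qvel': [-0.001, 0.0, -0.0, -0.001, 0.001, -0.002], 'joint_torque': [0.001, -54.462, -27.367, 0.064, 0.023, -0.0], 'ee_pos': [624.465, 0.021, 229.914], 'orientation': [-3.142, 0.0, 0.002], 'ft_force': [-0.028, 0.358, -0.919], 'moment': [-0.002, 0.031, 0.009], 'width': 87.809}
scene cam at [ 193. -655.  440.]
scene look_for case [(0.93, [562.0, 229.0, 48.0]), (0.75, [589.0, 63.0, 78.0])]
scene spot_point case [(0.88, [571.0, -7.0, -5.0]), (0.76, [590.0, 264.0, 1.0])]
scene look_for case_lid [(0.81, [609.0, 90.0, 157.0]), (0.76, [570.0, 252.0, 49.0])]
scene spot_point case_lid [(0.85, [603.0, 69.0, 74.0]), (0.67, [702.0, -83.0, -1.0]), (0.64, [615.0, 310.0, 46.0])]
scene look_for tab_tip [(0.88, [612.0, 82.0, 158.0])]
scene spot_point tab_tip [(0.84, [564.0, 199.0, 52.0]), (0.63, [625.0, 112.0, 260.0]), (0.26, [572.0, -7.0, -0.0])]
scene look_for gauge_block [(0.79, [579.0, 4.0, 33.0])]
scene spot_point gauge_block [(0.92, [579.0, -1.0, 20.0])]
scene look_for stamp [(0.86, [428.0, 32.0, 34.0])]
scene spot_point stamp [
[... 431 characters left out ...]
 49.0])]
side spot_point tab_tip [(0.73, [559.0, 199.0, 49.0]), (0.65, [625.0, 118.0, 260.0])]
side spot_point gauge_block [(0.56, [575.0, -4.0, 22.0])]
side spot_point stamp [(0.77, [434.0, 34.0, -2.0])]
side spot_point eraser [(0.57, [511.0, -207.0, 0.0])]
side spot_point loupe []
wrist cam at [625.  77. 384.]
wrist spot_point case []
wrist spot_point case_lid [(0.77, [605.0, 67.0, 71.0])]
wrist spot_point tab_tip []
wrist spot_point gauge_block [(0.65, [578.0, -3.0, 21.0]), (0.26, [603.0, 66.0, 71.0])]
wrist spot_point stamp [(0.72, [436.0, 31.0, 3.0]), (0.18, [701.0, -84.0, -1.0])]
wrist spot_point eraser [(0.41, [504.0, -206.0, 2.0])]
wrist spot_point loupe [(0.74, [703.0, -84.0, 1.0])]
```

View pics/scene0.png

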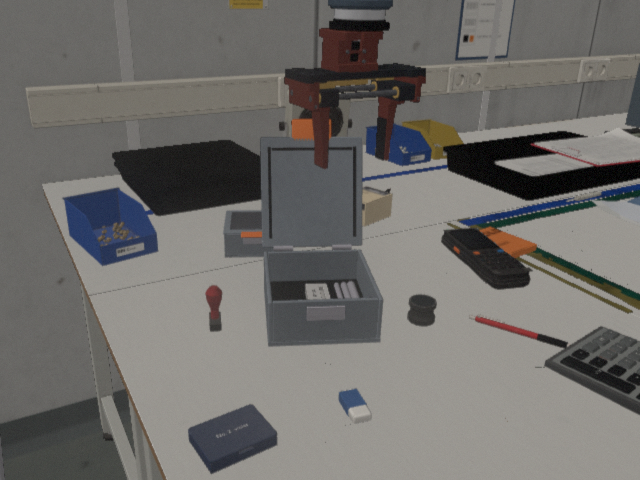

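View pics/side0.png

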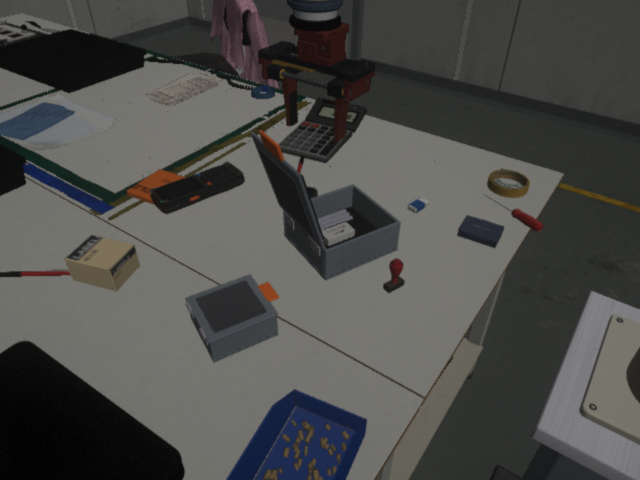

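View pics/wrist0.png

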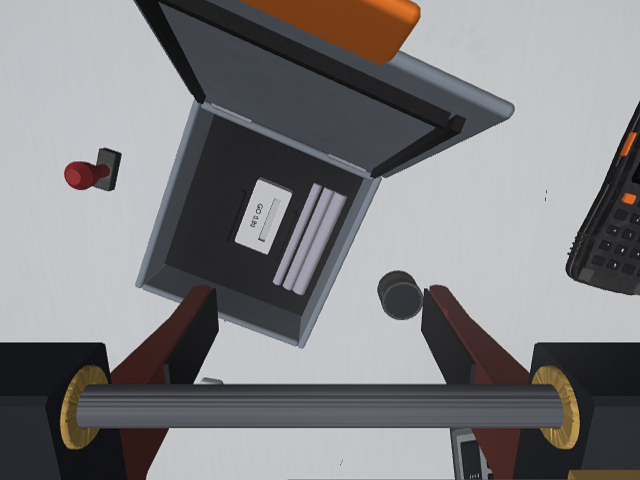

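The large open case is near (571,-8), yaw about -24°. The lid leans back with its tab at about (626,116,259). I'll refine the pose by fitting the pixel corners, and check the wrist angles for the final tilted pose.

```bash
python3 - <<'E'
from h import *
from scipy.optimize import least_squares
P={n:shot(n) for n in ['scene','side','wrist']}
# corners: case frame
def C(v,p): 
    c,s=np.cos(v[2]),np.sin(v[2]); return np.array([v[0]+c*p[0]-s*p[1],v[1]+s*p[0]+c*p[1],p[2]])
def lidp(th,x,r,n): # r along lid, n along outer normal
    return (x,83-r*np.cos(th)+n*np.sin(th),74+r*np.sin(th)+n*np.cos(th))
obs=[('wrist',(-75,80,70),(199,100)),('wrist',(75,80,70),(381,178)),('wrist',(75,-80,70),(301,348)),('wrist',(-75,-80,70),(137,286)),
('scene',(-75,-80,0),(269,345)),('scene',(75,-80,0),(379,339)),('scene',(-75,-80,70),(268,305)),('scene',(75,-80,70),(380,298)),
('side',(-75,80,0),(325,275)),('side',(-75,-80,0),(399,252)),('side',(-75,-80,70),(398,229))]
lo=[('scene',(-77,166,-3),(261,137)),('scene',(77,166,-3),(362,139)),('side',(-77,166,3),(253,137))]
def f(v):
    r=[]
    for n,p,u in obs: r.append(proj(P[n],C(v,p))[0]-u)
    for n,(x,rr,nn),u in lo: r.append(proj(P[n],C(v,lidp(v[3],x,rr,nn)))[0]-u)
    return np.ravel(r)
s=least_squares(f,[571,-8,-.42,1.85],loss='soft_l1',x_scale=[10,10,.1,.1])
print(s.x, f(s.x).reshape(-1,2).round(1).tolist())
v=s.x; print('hinge',C(v,(0,83,74)),'tab',C(v,lidp(1.85,0,192,0)))
# wrist angle check
yaw=v[2]
for name,sg in (('x=+y',1),('x=-y',-1)):
  for a in (0,20,45):
    a=np.radians(a); tz=np.array([0,np.sin(a),-np.cos(a)]); tx=sg*np.array([0,np.cos(a),np.sin(a)])
    Rt=R.from_euler('z',yaw).as_matrix()@np.c_[tx,np.cross(tz,tx),tz]
    for q1,p in ((0.1,2.),(-.3,2.1),(-.5,2.0),(-.5,2.3)):
      M=(R.from_euler('z',q1)*R.from_euler('y',p)).inv()*R.from_matrix(Rt)*R.from_euler('z',np.pi)
      print(name,round(np.degrees(a)),q1,p,M.as_euler('ZYZ').round(2))
E
```

```text
[ 5.74703488e+02 -8.05792305e+00 -4.11849695e-01  2.02672778e+00] [[-1.0, -5.4], [5.3, 0.8], [2.7, 2.6], [-2.7, -0.7], [-0.8, 2.7], [1.1, 5.2], [-0.2, -3.8], [3.8, 0.3], [-1.7, 7.4], [-3.1, 0.5], [1.9, -6.5], [0.7, 1.5], [-1.0, -0.8], [25.0, 50.4]]
hinge [607.92880626  68.00177868  74.        ] tab [629.11027786 116.49059674 258.56483897]
x=+y 0 0.1 2.0 [ 0.    1.14 -1.06]
x=+y 0 -0.3 2.1 [ 0.    1.04 -1.46]
x=+y 0 -0.5 2.0 [-0.    1.14 -1.66]
x=+y 0 -0.5 2.3 [ 0.    0.84 -1.66]
x=+y 20 0.1 2.0 [ 0.36  1.   -1.24]
x=+y 20 -0.3 2.1 [ 0.41  1.04 -1.67]
x=+y 20 -0.5 2.0 [ 0.37  1.2  -1.81]
x=+y 20 -0.5 2.3 [ 0.44  0.92 -1.94]
x=+y 45 0.1 2.0 [ 0.89  0.92 -1.54]
x=+y 45 -0.3 2.1 [ 0.89  1.13 -1.9 ]
x=+y 45 -0.5 2.0 [ 0.81  1.33 -1.94]
x=+y 45 -0.5 2.3 [ 0.89  1.13 -2.18]
x=-y 0 0.1 2.0 [-0.    1.14  2.08]
x=-y 0 -0.3 2.1 [0.   1.04 1.68]
x=-y 0 -0.5 2.0 [-0.    1.14  1.48]
x=-y 0 -0.5 2.3 [0.   0.84 1.48]
x=-y 20 0.1 2.0 [0.36 1.   1.91]
x=-y 20 -0.3 2.1 [0.41 1.04 1.48]
x=-y 20 -0.5 2.0 [0.37 1.2  1.34]
x=-y 20 -0.5 2.3 [0.44 0.92 1.2 ]
x=-y 45 0.1 2.0 [0.89 0.92 1.6 ]
x=-y 45 -0.3 2.1 [0.89 1.13 1.25]
x=-y 45 -0.5 2.0 [0.81 1.33 1.2 ]
x=-y 45 -0.5 2.3 [0.89 1.13 0.96]
```

```bash
cat >> h.py <<'E'
def C(v,p):
    c,s=np.cos(v[2]),np.sin(v[2]); return np.array([v[0]+c*p[0]-s*p[1],v[1]+s*p[0]+c*p[1],p[2]])
def lidp(th,x,r,n):
    return (x,83-r*np.cos(th)+n*np.sin(th),74+r*np.sin(th)+n*np.cos(th))
def overlay(p,v,fn,th=1.85):
    im=p['pixels'][:,:,::-1].copy()
    def L(pts,col):
        q=proj(p,[C(v,a) for a in pts]).round().astype(int); cv2.polylines(im,[q.reshape(-1,1,2)],True,col,1)
    for z in (0,70): L([(-75,-80,z),(75,-80,z),(75,80,z),(-75,80,z)],(0,255,0))
    for n in (-3,3):
        L([lidp(th,x,r,n) for x,r in ((-77,0),(77,0),(77,166),(-77,166))],(0,0,255))
        L([lidp(th,x,r,n) for x,r in ((-30,166),(30,166),(30,192),(-30,192))],(255,0,255))
    cv2.imwrite('pics/'+fn,im)
E
python3 - <<'E'
from h import *
v=[571.5,-8.5,-.415]
a=[]
for n in ['scene','side','wrist']:
    p=shot(n); overlay(p,v,n+'1.png'); a.append(cv2.imread('pics/'+n+'1.png'))
m=np.hstack([cv2.resize(a[0][110:360,220:420],(400,500)),cv2.resize(a[1][110:310,230:430],(400,400),).copy().__class__((0,)) if 0 else cv2.copyMakeBorder(cv2.resize(a[1][110:310,230:430],(400,400)),0,100,0,0,cv2.BORDER_CONSTANT)])
cv2.imwrite('pics/m1.png',m)
E
```

```text
(no output)
```

View pics/m1.png

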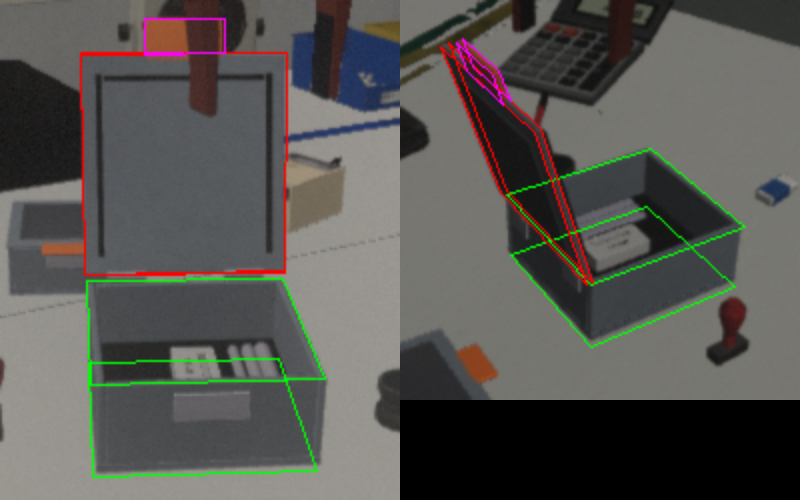

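View pics/wrist1.png

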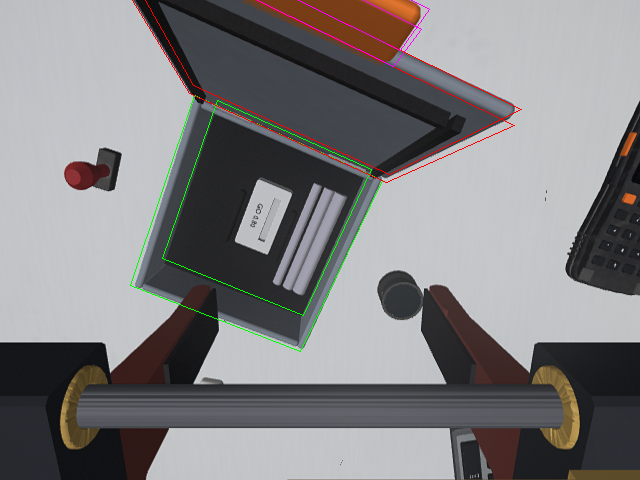

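The overlay agrees within about 2–3 mm: case at (572,-8), yaw -0.415. Plan: straddle the tab with the jaws opening along the case's y. The rear finger tips the lid, and the front finger, a short gap away, catches and lowers it. First I raise and turn the tool.

```bash
python3 -m handwheel '[[[0,0,0.124],[0,0,-20],0.6],[[0,0,0.124],[0,0,-20],0.6],[[0,0,0.124],[0,0,-20],0.6],[[0,0,0.124],[0,0,-20],0.6],[[0,0,0.124],[0,0,-20],0.6],[[0,0,0.124],[0,0,0],0.6],[[0,0,0.124],[0,0,0],0.6],[[0,0,0.124],[0,0,0],0.6],[[0,0,0.124],[0,0,0],0.6],[[0,0,0.124],[0,0,0],0.6]]'
cat >> h.py <<'E'
V=(572.5,-8,-.415)
def st(goal=None,al=0):
    """goal = (yc,z) of TCP in the case plane x=0; al tilt deg; prints needed turn & shift in tool axes"""
    o=ctrl.get_obs(); Rt=R.from_rotvec(o['orientation']); p=np.array(o['ee_pos'])
    Rz=R.from_euler('z',V[2]); pc=Rz.inv().apply(p-[V[0],V[1],0])
    tz=(Rz.inv()*Rt).as_matrix()[:,2]; tx=(Rz.inv()*Rt).as_matrix()[:,0]
    print('t %.2f case-frame tcp %s tz %s tx %s w %.1f F %s q %s'%(o['t'],pc.round(1),tz.round(3),tx.round(3),o['width'],np.round(Rz.inv().apply(o['ft_force']),2),np.round(o['qpos'],2)))
    if goal is not None:
        a=np.radians(al); gz=np.array([0,np.sin(a),-np.cos(a)]); gx=-np.array([0,np.cos(a),np.sin(a)])
        G=Rz*R.from_matrix(np.c_[gx,np.cross(gz,gx),gz])
        d=Rz.apply([0-pc[0],goal[0]-pc[1],goal[1]-pc[2]])
        print('turn',(Rt.inv()*G).as_rotvec().round(4),'shift',Rt.inv().apply(d).round(1))
E
python3 -c "
from h import *
st((122,330),0)"
```

```text
t: 2.68
ee_pos: [624.5, 0.1, 335.7]
orientation: [2.544, -1.842, -0.001]
ft_force: [-0.3, -0.5, -0.0]
width: 52.7
t 2.68 case-frame tcp [ 44.4  28.4 335.7] tz [-0.001 -0.    -1.   ] tx [ 0.669 -0.743 -0.   ] w 52.7 F [-0.02 -0.59 -0.04] q [-0.02  0.33  1.53  0.    1.29  1.23]
turn [1.000e-03 1.000e-04 7.325e-01] shift [-99.3 -29.6   5.8]
```

```bash
python3 -m handwheel '[[[0,0,0.122],[0,0,0],0.6],[[0,0,0.122],[0,0,0],0.6],[[0,0,0.122],[0,0,0],0.6],[[0,0,0.122],[0,0,0],0.6],[[0,0,0.122],[0,0,0],0.6],[[0,0,0.122],[0,0,0],0.6],[[0,0,0],[-23.4,11,0],0.6],[[0,0,0],[-23.4,11,0],0.6],[[0,0,0],[-23.4,11,0],0.6],[[0,0,0],[-23.4,11,0],0.6]]'
python3 - <<'E'
from h import *
st((122,247),0)
p=shot('side','s2.png'); p2=shot('scene','c2.png'); 
cv2.imwrite('pics/m2.png',np.hstack([cv2.resize(p['pixels'][30:330,180:480,::-1],(400,400)),cv2.resize(p2['pixels'][0:300,170:470,::-1],(400,400))]))
for q in (p,p2): print([(round(d['score'],2),w(q,d['position']).round().tolist()) for d in ctrl.spot_point(q,'tab_tip')])
E
```

```text
t: 3.52
ee_pos: [624.5, 101.6, 336.0]
orientation: [1.672, -2.658, 0.001]
ft_force: [-0.1, 0.6, 0.4]
width: 52.6
t 3.52 case-frame tcp [  3.4 121.2 336. ] tz [ 0.    -0.002 -1.   ] tx [-0.033 -0.999  0.002] w 52.6 F [-0.3   0.5   0.45] q [ 0.14  0.34  1.51 -0.    1.3   2.16]
turn [-0.0001 -0.0016 -0.0331] shift [-0.8  3.4 89. ]
[(0.88, [560.0, 202.0, 50.0]), (0.72, [627.0, 120.0, 259.0])]
[(0.78, [627.0, 114.0, 260.0]), (0.62, [566.0, 199.0, 51.0])]
```

View pics/m2.png

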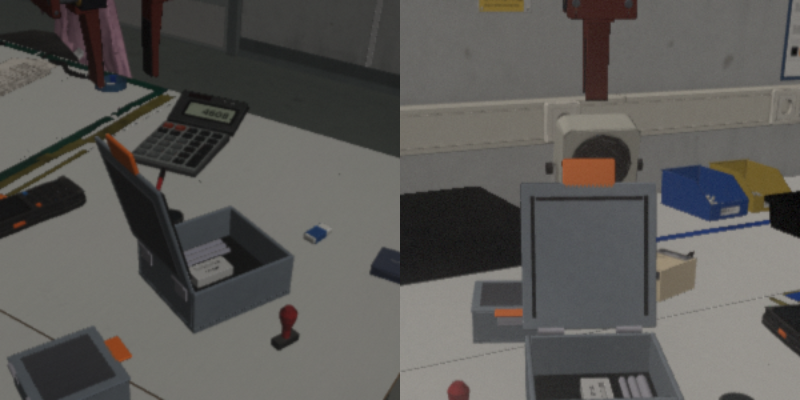

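The fingers are centred above the orange tab, one on each side of it. Descending.

```bash
python3 -m handwheel '[[[0,0,-0.033],[-0.8,3.4,10],0.6],[[0,0,0],[0,0,12],0.6],[[0,0,0],[0,0,12],0.6],[[0,0,0],[0,0,12],0.6],[[0,0,0],[0,0,10],0.6],[[0,0,0],[0,0,10],0.6],[[0,0,0],[0,0,10],0.6],[[0,0,0],[0,0,8],0.6],[[0,0,0],[0,0,5],0.6],[[0,0,0],[0,0,0],0.6]]'
python3 - <<'E'
from h import *
st((122,249),0)
p=shot('side'); p2=shot('scene'); 
cv2.imwrite('pics/m3.png',np.hstack([cv2.resize(p['pixels'][30:230,180:380,::-1],(400,400)),cv2.resize(p2['pixels'][50:250,220:420,::-1],(400,400))]))
E
```

```text
t: 4.55
ee_pos: [621.6, 97.1, 237.5]
orientation: [1.707, -2.632, 0.002]
ft_force: [0.7, 0.5, -0.3]
width: 52.4
t 4.55 case-frame tcp [  2.6 116.  237.5] tz [-0.001 -0.004 -1.   ] tx [-0.005 -1.     0.004] w 52.4 F [ 0.4   0.7  -0.34] q [ 0.14  0.42  1.61 -0.    1.11  2.13]
turn [ 0.001  -0.0044 -0.0052] shift [ -5.9   2.6 -11.5]
```

View pics/m3.png

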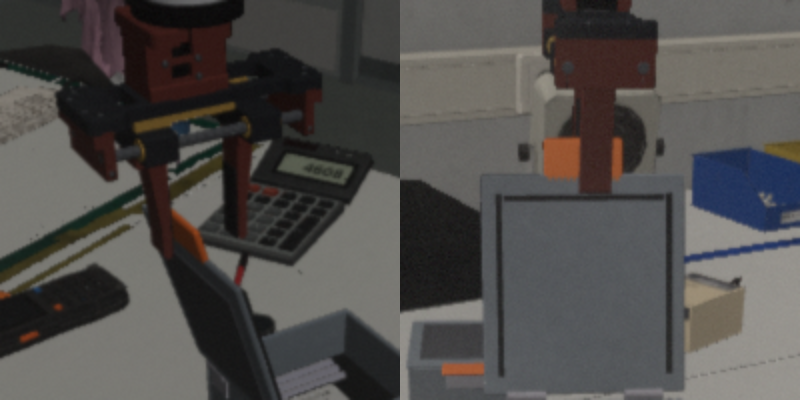

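Fingers straddle the tab. The tool sat a little lower than planned, so I raise it 10 mm and start tipping with the rear finger.

```bash
python3 -m handwheel '[[[0,0,0],[0,2,-5],0.6],[[0,0,0],[2,2,-4],0.6],[[0,0,0],[4,1,0],0.6],[[0,0,0],[4,0,0],0.6],[[0,0,0],[5,0,0],0.6],[[0,0,0],[5,0,0],0.6],[[0,0,0],[5,0,0],0.6],[[0,0,0],[5,0,0],0.6],[[0,0,0],[5,0,0],0.6],[[0,0,0],[5,0,0],0.6]]'
python3 - <<'E'
from h import *
st((50,247),0)
p=shot('side'); p2=shot('scene'); 
cv2.imwrite('pics/m4.png',np.hstack([cv2.resize(p['pixels'][30:230,180:380,::-1],(400,400)),cv2.resize(p2['pixels'][50:250,220:420,::-1],(400,400))]))
E
```

```text
t: 5.48
ee_pos: [601.6, 60.6, 253.3]
orientation: [-1.708, 2.631, -0.009]
ft_force: [-1.0, 0.7, 0.9]
width: 52.7
t 5.48 case-frame tcp [ -1.1  74.5 253.3] tz [ 0.007  0.001 -1.   ] tx [-0.004 -1.    -0.001] w 52.7 F [-1.16  0.27  0.91] q [ 0.08  0.37  1.66 -0.    1.11  2.07]
turn [-0.0073  0.0012 -0.004 ] shift [24.5 -1.1  6.3]
```

View pics/m4.png

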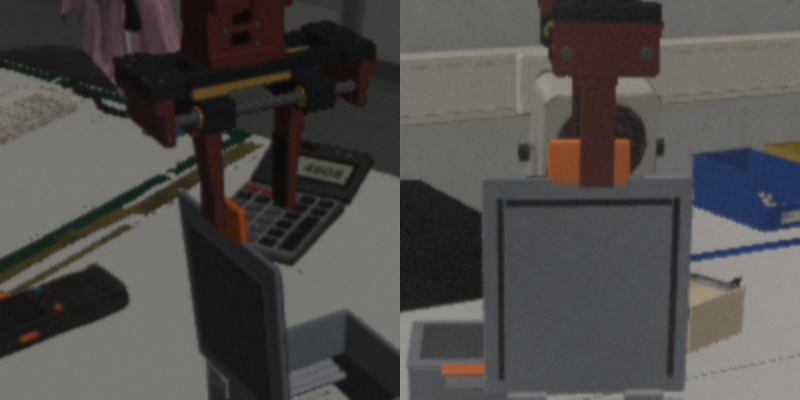

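```bash
python3 -m handwheel '[[[0,0,0],[4,-1,2],0.6],[[0,0,0],[4,0,1],0.6],[[0,0,0],[4,0,1],0.6],[[0,0,0],[3,0,0],0.6],[[0,0,0],[3,0,0],0.6],[[0,0,0],[2,0,0],0.6],[[0,0,0],[2,0,0],0.6],[[0,0,0],[1,0,0],0.6],[[0,0,0],[0,0,0],0.6],[[0,0,0],[0,0,0],0.6]]'
python3 - <<'E'
from h import *
st((50,247),0)
p=shot('side'); p2=shot('scene'); 
cv2.imwrite('pics/m5.png',np.hstack([cv2.resize(p['pixels'][30:230,180:380,::-1],(400,400)),cv2.resize(p2['pixels'][50:250,220:420,::-1],(400,400))]))
E
```

```text
t: 6.42
ee_pos: [591.7, 36.4, 248.0]
orientation: [-1.708, 2.633, -0.008]
ft_force: [-0.3, 0.7, 0.6]
width: 52.7
t 6.42 case-frame tcp [ -0.3  48.4 248. ] tz [ 0.006 -0.    -1.   ] tx [-0.005 -1.    -0.   ] w 52.7 F [-0.52  0.5   0.59] q [ 0.04  0.35  1.69 -0.    1.09  2.03]
turn [-0.0058  0.     -0.0049] shift [-1.6 -0.3  1. ]
```

View pics/m5.png

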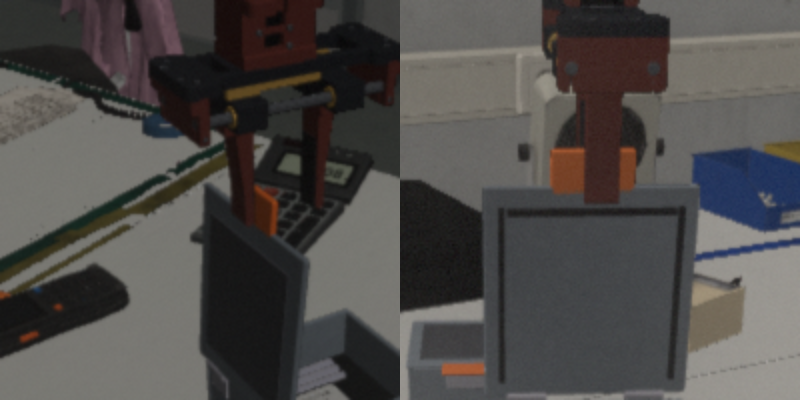

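```bash
python3 -m handwheel '[[[0,0,0],[0,0,0],0.6],[[0,0,0],[0,0,0],0.6],[[0,0,0],[0,0,0],0.6],[[0,0,0],[0,0,0],0.6],[[0,0,0],[0,0,0],0.6],[[0,0,0],[0,0,0],0.6],[[0,0,0],[0,0,0],0.6],[[0,0,0],[0,0,0],0.6],[[0,0,0],[0,0,0],0.6],[[0,0,0],[0,0,0],0.6]]'
python3 - <<'E'
from h import *
st((50,247),0)
p=shot('side'); p2=shot('scene'); 
cv2.imwrite('pics/m6.png',np.hstack([cv2.resize(p['pixels'][30:230,180:380,::-1],(400,400)),cv2.resize(p2['pixels'][50:250,220:420,::-1],(400,400))]))
E
```

```text
t: 7.35
ee_pos: [592.0, 37.0, 248.0]
orientation: [-1.709, 2.632, -0.008]
ft_force: [0.7, -0.2, -0.4]
width: 52.5
t 7.35 case-frame tcp [ -0.3  49.  248. ] tz [ 0.006  0.    -1.   ] tx [-0.004 -1.    -0.   ] w 52.5 F [ 0.68  0.1  -0.43] q [ 0.04  0.35  1.69 -0.    1.09  2.03]
turn [-0.0059  0.0001 -0.0041] shift [-1.  -0.3  1. ]
```

View pics/m6.png

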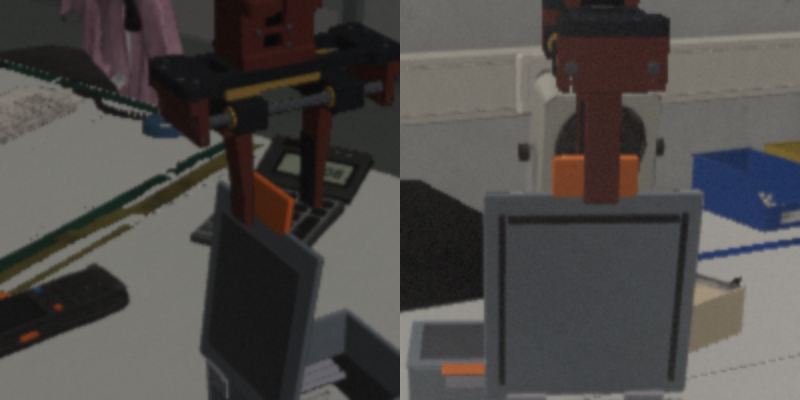

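```bash
python3 -m handwheel '[[[0,0,0],[0,0,0],0.6],[[0,0,0],[0,0,0],0.6],[[0,0,0],[0,0,0],0.6],[[0,0,0],[0,0,0],0.6],[[0,0,0],[0,0,0],0.6],[[0,0,0],[0,0,0],0.6],[[0,0,0],[0,0,0],0.6],[[0,0,0],[0,0,0],0.6],[[0,0,0],[0,0,0],0.6],[[0,0,0],[0,0,0],0.6]]'
cat >> h.py <<'E'
def goal(th,al,back=14,opn=52.6):
    """TCP (yc,z) with the front finger's pad line touching tab lower edge (r=192,n=-3), fingertip 'back' mm beyond the edge"""
    e=np.array(lidp(th,0,192,-3))[1:]; a=np.radians(al)
    tz=np.array([np.sin(a),-np.cos(a)]); jx=np.array([np.cos(a),np.sin(a)])
    return e+tz*(back-8)+jx*opn/2
E
python3 - <<'E'
from h import *
st((50,247),0)
p=shot('side'); p2=shot('scene'); 
cv2.imwrite('pics/m7.png',np.hstack([cv2.resize(p['pixels'][30:230,180:380,::-1],(400,400)),cv2.resize(p2['pixels'][50:250,220:420,::-1],(400,400))]))
for th in (1.3,1.25,1.2,1.1,.8,.5,.25,.1,0): 
    al=45*(1.3-th)/1.3
    print(th,round(al,1),goal(th,al).round(1))
E
```

```text
t: 8.28
ee_pos: [591.9, 36.9, 247.9]
orientation: [-1.709, 2.632, -0.008]
ft_force: [0.0, -0.0, 0.1]
width: 52.7
t 8.28 case-frame tcp [ -0.4  48.9 247.9] tz [ 0.006 -0.    -1.   ] tx [-0.004 -1.     0.   ] w 52.7 F [ 0.04 -0.04  0.1 ] q [ 0.04  0.35  1.69 -0.    1.09  2.03]
turn [-0.0058 -0.     -0.0041] shift [-1.1 -0.4  0.9]
1.3 0.0 [ 55.  252.2]
1.25 1.7 [ 46.1 250.1]
1.2 3.5 [ 37.2 247.5]
1.1 6.9 [ 20.1 241. ]
0.8 17.3 [-26.  211.7]
0.5 27.7 [-60.9 170.3]
0.25 36.3 [-79.  129.3]
0.1 41.5 [-84.7 103.1]
0 45.0 [-86.2  85.4]
```

View pics/m7.png

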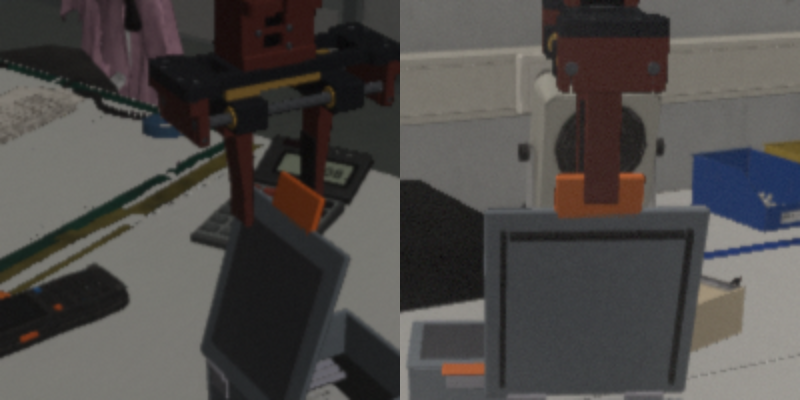

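```bash
python3 - <<'E'
from h import *
p2=shot('scene'); p=shot('side')
overlay(p2,V,'o7.png',1.27);overlay(p,V,'o7b.png',1.27)
a=cv2.imread('pics/o7.png');b=cv2.imread('pics/o7b.png')
cv2.imwrite('pics/m8.png',np.hstack([cv2.resize(b[30:230,180:380],(400,400)),cv2.resize(a[50:250,220:420],(400,400))]))
E
```

```text
(no output)
```

View pics/m8.png

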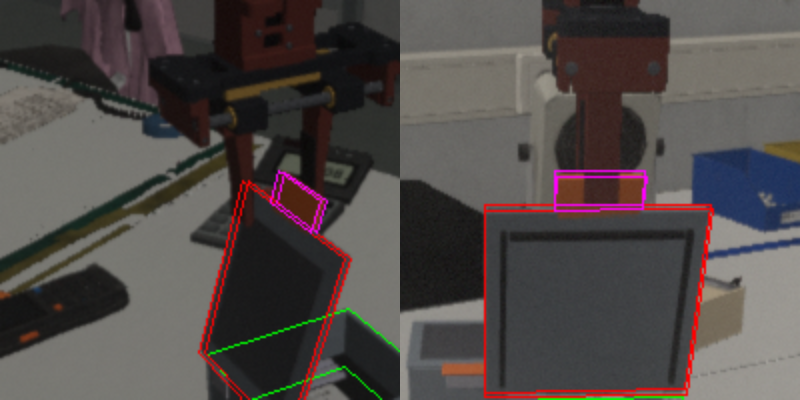

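The lid rests on, or is just reaching, the front finger at θ≈1.27, as predicted. Now I lower it slowly along the arc while tilting towards 45°.

```bash
cat >> h.py <<'E'
def nxt(th,al=None,back=14):
    if al is None: al=45*(1.27-th)/1.27
    g=goal(th,al,back); st(g,al)
E
python3 -c "
from h import *
nxt(1.17)"
```

```text
t 8.48 case-frame tcp [ -0.4  48.9 248. ] tz [ 0.006 -0.    -1.   ] tx [-0.004 -1.    -0.   ] w 52.8 F [-0.19 -0.42 -0.55] q [ 0.04  0.35  1.69 -0.    1.09  2.03]
turn [-0.006  -0.0619 -0.0039] shift [17.  -0.4  2.7]
```

```bash
python3 -m handwheel '[[[0,0,0],[0,0,0],0.6],[[0,0,0],[0,0,0],0.6],[[-0.0007,-0.008,0],[2,0,0.3],0.6],[[-0.0007,-0.008,0],[2,0,0.3],0.6],[[-0.0007,-0.008,0],[2.1,0,0.3],0.6],[[-0.0007,-0.008,0],[2.1,0,0.3],0.6],[[-0.0007,-0.008,0],[2.1,0,0.3],0.6],[[-0.0007,-0.008,0],[2.1,0,0.3],0.6],[[-0.0007,-0.008,0],[2.1,0,0.3],0.6],[[-0.0007,-0.008,0],[2.1,0,0.3],0.6]]'
python3 - <<'E'
from h import *
nxt(1.17); nxt(1.07)
p2=shot('scene'); p=shot('side')
overlay(p2,V,'o.png',1.17);overlay(p,V,'ob.png',1.17)
a=cv2.imread('pics/o.png');b=cv2.imread('pics/ob.png')
cv2.imwrite('pics/m9.png',np.hstack([cv2.resize(b[30:230,180:380],(400,400)),cv2.resize(a[50:250,220:420],(400,400))]))
E
```

```text
t: 9.32
ee_pos: [584.5, 20.4, 244.8]
orientation: [-1.679, 2.585, 0.059]
ft_force: [0.5, -0.8, 0.1]
width: 52.7
t 9.32 case-frame tcp [ -0.5  30.9 244.8] tz [ 0.     0.07  -0.998] tx [-0.004 -0.998 -0.07 ] w 52.7 F [ 0.76 -0.48  0.08] q [-0.02  0.34  1.73  0.07  1.05  1.93]
turn [-0.0002  0.0086 -0.0036] shift [-1.1 -0.5 -0.4]
t 9.32 case-frame tcp [ -0.5  30.9 244.8] tz [ 0.     0.07  -0.998] tx [-0.004 -0.998 -0.07 ] w 52.7 F [ 0.76 -0.48  0.08] q [-0.02  0.34  1.73  0.07  1.05  1.93]
turn [-0.0003 -0.0532 -0.0036] shift [16.3 -0.5  5.4]
```

View pics/m9.png

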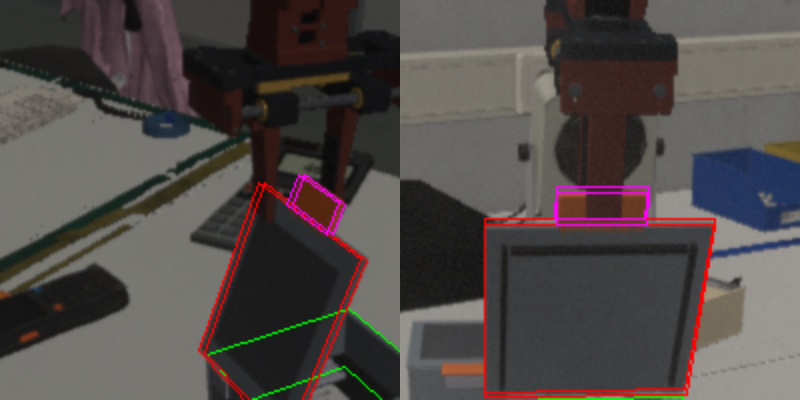

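Tracking matches the model at θ≈1.17. Continuing.

```bash
python3 -m handwheel '[[[0,-0.005,-0.0003],[1.6,0,0.5],0.6],[[0,-0.005,-0.0003],[1.6,0,0.5],0.6],[[0,-0.005,-0.0003],[1.6,0,0.5],0.6],[[0,-0.005,-0.0003],[1.6,0,0.5],0.6],[[0,-0.005,-0.0003],[1.6,0,0.5],0.6],[[0,-0.005,-0.0003],[1.6,0,0.5],0.6],[[0,-0.005,-0.0003],[1.6,0,0.5],0.6],[[0,-0.005,-0.0003],[1.6,0,0.5],0.6],[[0,-0.005,-0.0003],[1.6,0,0.5],0.6],[[0,-0.005,-0.0003],[1.6,0,0.5],0.6]]'
python3 -c "
from h import *
nxt(1.07); nxt(0.96)"
```

```text
t: 10.25
ee_pos: [577.9, 5.0, 237.8]
orientation: [-1.658, 2.542, 0.103]
ft_force: [0.1, -0.8, 0.3]
width: 52.4
t 10.25 case-frame tcp [ -0.3  14.1 237.8] tz [ 0.001  0.125 -0.992] tx [-0.    -0.992 -0.125] w 52.4 F [ 0.44 -0.68  0.32] q [-0.07  0.33  1.76  0.14  1.01  1.84]
turn [-0.0008  0.0013 -0.0001] shift [-1.  -0.3 -0.4]
t 10.25 case-frame tcp [ -0.3  14.1 237.8] tz [ 0.001  0.125 -0.992] tx [-0.    -0.992 -0.125] w 52.4 F [ 0.44 -0.68  0.32] q [-0.07  0.33  1.76  0.14  1.01  1.84]
turn [-0.0008 -0.0668 -0.0001] shift [17.7 -0.3  7. ]
```

```bash
python3 -m handwheel '[[[0,-0.0066,0],[1.75,0,0.7],0.6],[[0,-0.0066,0],[1.75,0,0.7],0.6],[[0,-0.0066,0],[1.75,0,0.7],0.6],[[0,-0.0066,0],[1.75,0,0.7],0.6],[[0,-0.0066,0],[1.75,0,0.7],0.6],[[0,-0.0066,0],[1.75,0,0.7],0.6],[[0,-0.0066,0],[1.75,0,0.7],0.6],[[0,-0.0066,0],[1.75,0,0.7],0.6],[[0,-0.0066,0],[1.75,0,0.7],0.6],[[0,-0.0066,0],[1.75,0,0.7],0.6]]'
python3 -c "
from h import *
nxt(.96); nxt(0.85)"
```

```text
t: 11.08
ee_pos: [570.8, -11.8, 227.4]
orientation: [-1.623, 2.489, 0.159]
ft_force: [0.2, -1.0, -0.1]
width: 52.7
t 11.08 case-frame tcp [ -0.   -4.2 227.4] tz [ 0.002  0.196 -0.981] tx [ 0.    -0.981 -0.196] w 52.7 F [ 0.55 -0.84 -0.05] q [-0.14  0.33  1.8   0.23  0.97  1.72]
turn [-0.0016  0.006   0.    ] shift [-1.8 -0.  -1. ]
t 11.08 case-frame tcp [ -0.   -4.2 227.4] tz [ 0.002  0.196 -0.981] tx [ 0.    -0.981 -0.196] w 52.7 F [ 0.55 -0.84 -0.05] q [-0.14  0.33  1.8   0.23  0.97  1.72]
turn [-0.0016 -0.062   0.0001] shift [16.5 -0.   7.1]
```

```bash
python3 -m handwheel '[[[0,-0.006,0],[1.6,0,0.65],0.6],[[0,-0.006,0],[1.6,0,0.65],0.6],[[0,-0.006,0],[1.6,0,0.65],0.6],[[0,-0.006,0],[1.6,0,0.65],0.6],[[0,-0.006,0],[1.6,0,0.65],0.6],[[0,-0.006,0],[1.6,0,0.65],0.6],[[0,-0.006,0],[1.6,0,0.65],0.6],[[0,-0.006,0],[1.6,0,0.65],0.6],[[0,-0.006,0],[1.6,0,0.65],0.6],[[0,-0.006,0],[1.6,0,0.65],0.6]]'
python3 -c "
from h import *
nxt(.85); nxt(0.74)"
```

```text
t: 11.92
ee_pos: [564.6, -26.3, 216.3]
orientation: [-1.59, 2.439, 0.209]
ft_force: [0.5, -0.1, 0.5]
width: 52.6
t 11.92 case-frame tcp [ 2.000e-01 -1.990e+01  2.163e+02] tz [ 0.002  0.261 -0.965] tx [ 0.    -0.965 -0.261] w 52.6 F [0.53 0.14 0.46] q [-0.2   0.33  1.84  0.32  0.94  1.59]
turn [-0.0021  0.0047  0.0001] shift [-1.1  0.1 -0.7]
t 11.92 case-frame tcp [ 2.000e-01 -1.990e+01  2.163e+02] tz [ 0.002  0.261 -0.965] tx [ 0.    -0.965 -0.261] w 52.6 F [0.53 0.14 0.46] q [-0.2   0.33  1.84  0.32  0.94  1.59]
turn [-0.0021 -0.0633  0.0002] shift [16.8  0.2  8.2]
```

```bash
python3 -m handwheel '[[[0,-0.006,0],[1.6,0,0.8],0.6],[[0,-0.006,0],[1.6,0,0.8],0.6],[[0,-0.006,0],[1.6,0,0.8],0.6],[[0,-0.006,0],[1.6,0,0.8],0.6],[[0,-0.006,0],[1.6,0,0.8],0.6],[[0,-0.006,0],[1.6,0,0.8],0.6],[[0,-0.006,0],[1.6,0,0.8],0.6],[[0,-0.006,0],[1.6,0,0.8],0.6],[[0,-0.006,0],[1.6,0,0.8],0.6],[[0,-0.006,0],[1.6,0,0.8],0.6]]'
python3 - <<'E'
from h import *
nxt(.74); nxt(.64)
p2=shot('scene'); p=shot('side')
overlay(p2,V,'o.png',.74);overlay(p,V,'ob.png',.74)
a=cv2.imread('pics/o.png');b=cv2.imread('pics/ob.png')
cv2.imwrite('pics/m10.png',np.hstack([cv2.resize(b[60:300,210:450],(400,400)),cv2.resize(a[100:350,200:450],(400,400))]))
E
```

```text
t: 12.75
ee_pos: [559.0, -39.9, 202.9]
orientation: [-1.558, 2.389, 0.256]
ft_force: [0.2, -1.5, -0.3]
width: 53.0
t 12.75 case-frame tcp [  0.5 -34.7 202.9] tz [ 0.003  0.325 -0.946] tx [ 0.    -0.946 -0.325] w 53.0 F [ 0.78 -1.33 -0.27] q [-0.27  0.35  1.86  0.42  0.92  1.47]
turn [-0.0029  0.0029  0.0004] shift [-1.1  0.5 -0.9]
t 12.75 case-frame tcp [  0.5 -34.7 202.9] tz [ 0.003  0.325 -0.946] tx [ 0.    -0.946 -0.325] w 53.0 F [ 0.78 -1.33 -0.27] q [-0.27  0.35  1.86  0.42  0.92  1.47]
turn [-0.0029 -0.059   0.0005] shift [14.8  0.5  7.8]
```

View pics/m10.png

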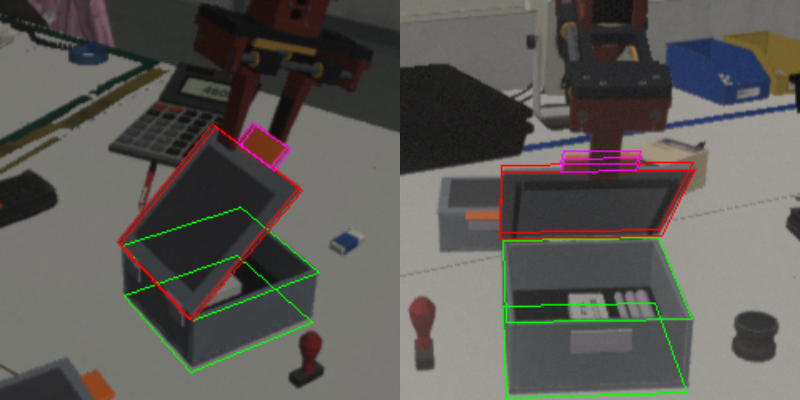

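```bash
python3 - <<'E'
from h import *
p2=shot('scene')
cv2.imwrite('pics/m11.png',cv2.resize(p2['pixels'][150:260,240:400,::-1],(800,550),interpolation=cv2.INTER_CUBIC))
p=shot('wrist','w11.png')
E
```

```text
(no output)
```

View pics/m11.png

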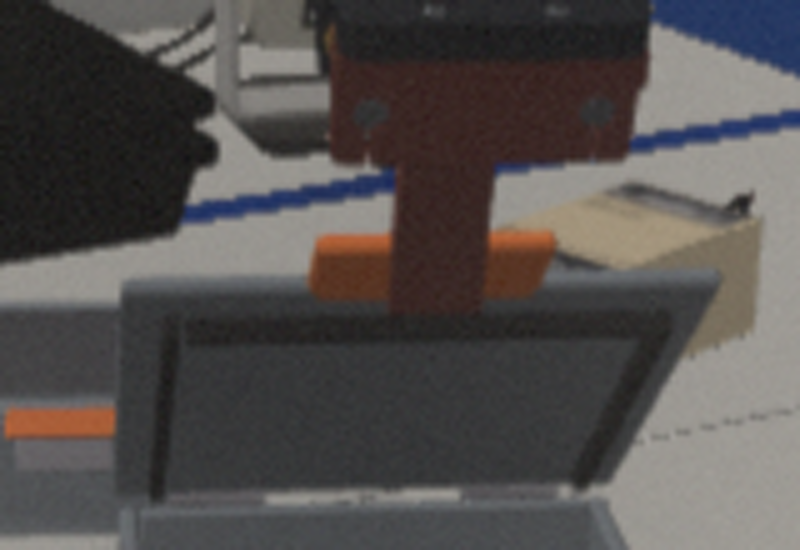

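View pics/w11.png

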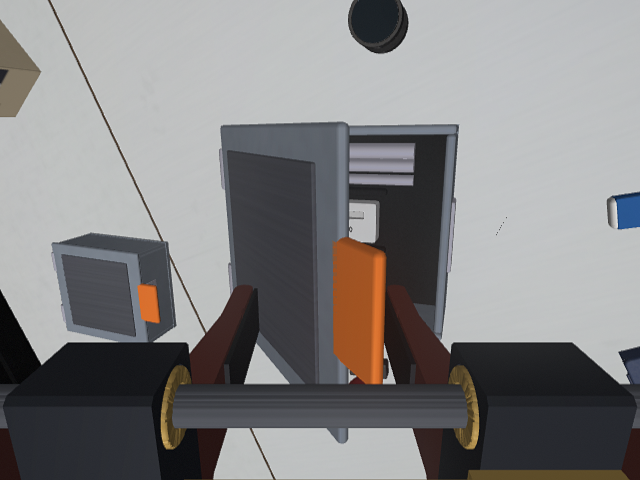

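The front finger carries the tab, which rests on its pad. The rear finger is well clear of the outer face. Continuing.

```bash
python3 -m handwheel '[[[0,-0.006,0],[1.4,0,0.75],0.6],[[0,-0.006,0],[1.4,0,0.75],0.6],[[0,-0.006,0],[1.4,0,0.75],0.6],[[0,-0.006,0],[1.4,0,0.75],0.6],[[0,-0.006,0],[1.4,0,0.75],0.6],[[0,-0.006,0],[1.4,0,0.75],0.6],[[0,-0.006,0],[1.4,0,0.75],0.6],[[0,-0.006,0],[1.4,0,0.75],0.6],[[0,-0.006,0],[1.4,0,0.75],0.6],[[0,-0.006,0],[1.4,0,0.75],0.6]]'
python3 -c "
from h import *
nxt(.64); nxt(0.54)"
```

```text
t: 13.78
ee_pos: [554.6, -50.1, 190.2]
orientation: [-1.526, 2.338, 0.302]
ft_force: [-0.7, -1.7, 0.9]
width: 52.6
t 13.78 case-frame tcp [  0.6 -45.7 190.2] tz [ 0.003  0.386 -0.923] tx [ 0.002 -0.923 -0.386] w 52.6 F [ 0.06 -1.88  0.86] q [-0.32  0.37  1.89  0.51  0.91  1.34]
turn [-0.0033  0.0062  0.0016] shift [ 0.2  0.6 -0.6]
t 13.78 case-frame tcp [  0.6 -45.7 190.2] tz [ 0.003  0.386 -0.923] tx [ 0.002 -0.923 -0.386] w 52.6 F [ 0.06 -1.88  0.86] q [-0.32  0.37  1.89  0.51  0.91  1.34]
turn [-0.0033 -0.0556  0.0017] shift [15.7  0.7  8.6]
```

```bash
python3 -m handwheel '[[[-0.0003,-0.0054,0],[1.5,0.05,0.8],0.6],[[-0.0003,-0.0054,0],[1.5,0.05,0.8],0.6],[[-0.0003,-0.0054,0],[1.5,0.05,0.8],0.6],[[-0.0003,-0.0054,0],[1.5,0.05,0.8],0.6],[[-0.0003,-0.0054,0],[1.5,0.05,0.8],0.6],[[-0.0003,-0.0054,0],[1.5,0.05,0.8],0.6],[[-0.0003,-0.0054,0],[1.5,0.05,0.8],0.6],[[-0.0003,-0.0054,0],[1.5,0.05,0.8],0.6],[[-0.0003,-0.0054,0],[1.5,0.05,0.8],0.6],[[-0.0003,-0.0054,0],[1.5,0.05,0.8],0.6]]'
python3 -c "
from h import *
nxt(.54); nxt(0.44)"
```

```text
t: 14.62
ee_pos: [550.1, -60.4, 175.3]
orientation: [-1.497, 2.292, 0.346]
ft_force: [0.6, -1.0, -0.3]
width: 52.9
t 14.62 case-frame tcp [  0.6 -56.9 175.3] tz [ 0.001  0.441 -0.898] tx [ 0.002 -0.898 -0.441] w 52.9 F [ 1.01 -0.69 -0.28] q [-0.37  0.41  1.9   0.59  0.9   1.22]
turn [-0.0009  0.005   0.0015] shift [-0.4  0.6 -0.8]
t 14.62 case-frame tcp [  0.6 -56.9 175.3] tz [ 0.001  0.441 -0.898] tx [ 0.002 -0.898 -0.441] w 52.9 F [ 1.01 -0.69 -0.28] q [-0.37  0.41  1.9   0.59  0.9   1.22]
turn [-0.0009 -0.0569  0.0015] shift [14.7  0.7  9. ]
```

```bash
python3 -m handwheel '[[[0,-0.0055,0],[1.4,0.05,0.85],0.6],[[0,-0.0055,0],[1.4,0.05,0.85],0.6],[[0,-0.0055,0],[1.4,0.05,0.85],0.6],[[0,-0.0055,0],[1.4,0.05,0.85],0.6],[[0,-0.0055,0],[1.4,0.05,0.85],0.6],[[0,-0.0055,0],[1.4,0.05,0.85],0.6],[[0,-0.0055,0],[1.4,0.05,0.85],0.6],[[0,-0.0055,0],[1.4,0.05,0.85],0.6],[[0,-0.0055,0],[1.4,0.05,0.85],0.6],[[0,-0.0055,0],[1.4,0.05,0.85],0.6]]'
python3 -c "
from h import *
nxt(.44); nxt(0.34)"
```

```text
t: 15.45
ee_pos: [546.1, -68.7, 159.7]
orientation: [-1.466, 2.245, 0.386]
ft_force: [0.4, -1.4, 0.0]
width: 52.9
t 15.45 case-frame tcp [  0.3 -66.2 159.7] tz [ 0.001  0.495 -0.869] tx [ 0.002 -0.869 -0.495] w 52.9 F [ 0.92 -1.07  0.03] q [-0.42  0.44  1.92  0.68  0.91  1.1 ]
turn [-0.0012  0.0043  0.0015] shift [-0.6  0.3 -0.9]
t 15.45 case-frame tcp [  0.3 -66.2 159.7] tz [ 0.001  0.495 -0.869] tx [ 0.002 -0.869 -0.495] w 52.9 F [ 0.92 -1.07  0.03] q [-0.42  0.44  1.92  0.68  0.91  1.1 ]
turn [-0.0011 -0.0575  0.0016] shift [14.   0.3  9.5]
```

```bash
python3 -m handwheel '[[[0,-0.0055,0],[1.35,0,0.9],0.6],[[0,-0.0055,0],[1.35,0,0.9],0.6],[[0,-0.0055,0],[1.35,0,0.9],0.6],[[0,-0.0055,0],[1.35,0,0.9],0.6],[[0,-0.0055,0],[1.35,0,0.9],0.6],[[0,-0.0055,0],[1.35,0,0.9],0.6],[[0,-0.0055,0],[1.35,0,0.9],0.6],[[0,-0.0055,0],[1.35,0,0.9],0.6],[[0,-0.0055,0],[1.35,0,0.9],0.6],[[0,-0.0055,0],[1.35,0,0.9],0.6]]'
python3 - <<'E'
from h import *
nxt(.34); nxt(.25)
p2=shot('scene'); p=shot('side')
overlay(p2,V,'o.png',.34);overlay(p,V,'ob.png',.34)
a=cv2.imread('pics/o.png');b=cv2.imread('pics/ob.png')
cv2.imwrite('pics/m12.png',np.hstack([cv2.resize(b[80:300,230:450],(400,400)),cv2.resize(a[150:370,220:440],(400,400))]))
E
```

```text
t: 16.28
ee_pos: [543.0, -75.6, 143.3]
orientation: [-1.435, 2.197, 0.425]
ft_force: [0.4, -0.1, 0.5]
width: 53.1
t 16.28 case-frame tcp [  0.3 -73.8 143.3] tz [ 0.001  0.547 -0.837] tx [ 0.002 -0.837 -0.547] w 53.1 F [0.45 0.06 0.45] q [-0.47  0.49  1.93  0.76  0.92  0.98]
turn [-0.001   0.0037  0.0016] shift [-0.7  0.3 -0.9]
t 16.28 case-frame tcp [  0.3 -73.8 143.3] tz [ 0.001  0.547 -0.837] tx [ 0.002 -0.837 -0.547] w 53.1 F [0.45 0.06 0.45] q [-0.47  0.49  1.93  0.76  0.92  0.98]
turn [-0.001  -0.0519  0.0016] shift [12.1  0.3  8.9]
```

View pics/m12.png

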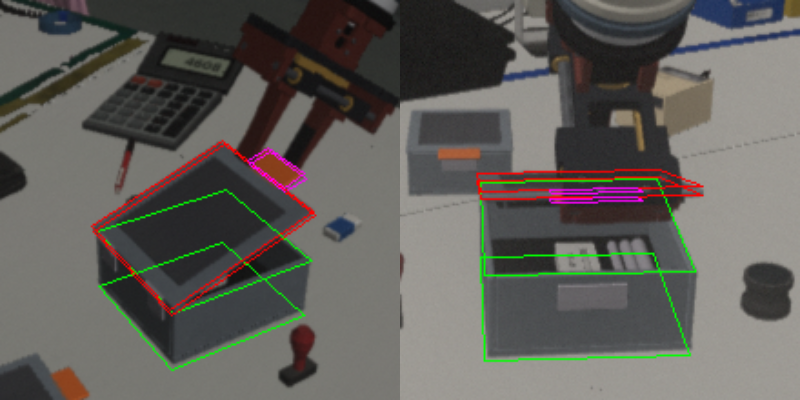

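Lid at θ≈0.34 as modelled. Continuing down.

```bash
python3 -m handwheel '[[[0,-0.005,0],[1.2,0,0.85],0.6],[[0,-0.005,0],[1.2,0,0.85],0.6],[[0,-0.005,0],[1.2,0,0.85],0.6],[[0,-0.005,0],[1.2,0,0.85],0.6],[[0,-0.005,0],[1.2,0,0.85],0.6],[[0,-0.005,0],[1.2,0,0.85],0.6],[[0,-0.005,0],[1.2,0,0.85],0.6],[[0,-0.005,0],[1.2,0,0.85],0.6],[[0,-0.005,0],[1.2,0,0.85],0.6],[[0,-0.005,0],[1.2,0,0.85],0.6]]'
python3 -c "
from h import *
nxt(.25); nxt(0.17)"
```

```text
t: 17.22
ee_pos: [540.7, -80.5, 128.2]
orientation: [-1.407, 2.153, 0.459]
ft_force: [-0.0, 0.1, 1.0]
width: 52.6
t 17.22 case-frame tcp [ 1.000e-01 -7.920e+01  1.282e+02] tz [ 0.001  0.592 -0.806] tx [ 0.002 -0.806 -0.592] w 52.6 F [-0.08  0.08  0.98] q [-0.5   0.53  1.93  0.83  0.93  0.89]
turn [-0.0006  0.0029  0.0017] shift [-0.8  0.1 -0.7]
t 17.22 case-frame tcp [ 1.000e-01 -7.920e+01  1.282e+02] tz [ 0.001  0.592 -0.806] tx [ 0.002 -0.806 -0.592] w 52.6 F [-0.08  0.08  0.98] q [-0.5   0.53  1.93  0.83  0.93  0.89]
turn [-0.0006 -0.0466  0.0017] shift [10.3  0.2  8.4]
```

```bash
python3 -m handwheel '[[[0,-0.0045,0],[1.0,0,0.8],0.6],[[0,-0.0045,0],[1.0,0,0.8],0.6],[[0,-0.0045,0],[1.0,0,0.8],0.6],[[0,-0.0045,0],[1.0,0,0.8],0.6],[[0,-0.0045,0],[1.0,0,0.8],0.6],[[0,-0.0045,0],[1.0,0,0.8],0.6],[[0,-0.0045,0],[1.0,0,0.8],0.6],[[0,-0.0045,0],[1.0,0,0.8],0.6],[[0,-0.0045,0],[1.0,0,0.8],0.6],[[0,-0.0045,0],[1.0,0,0.8],0.6]]'
python3 -c "
from h import *
nxt(.17); nxt(0.09)"
```

```text
t: 18.05
ee_pos: [539.4, -83.7, 114.3]
orientation: [-1.381, 2.114, 0.489]
ft_force: [-0.1, -0.6, -1.4]
width: 52.4
t 18.05 case-frame tcp [  0.2 -82.7 114.3] tz [ 0.001  0.632 -0.775] tx [ 0.002 -0.775 -0.632] w 52.4 F [ 0.18 -0.54 -1.39] q [-0.53  0.57  1.94  0.88  0.95  0.8 ]
turn [-0.0007  0.0033  0.0017] shift [-0.8  0.2 -0.7]
t 18.05 case-frame tcp [  0.2 -82.7 114.3] tz [ 0.001  0.632 -0.775] tx [ 0.002 -0.775 -0.632] w 52.4 F [ 0.18 -0.54 -1.39] q [-0.53  0.57  1.94  0.88  0.95  0.8 ]
turn [-0.0006 -0.0462  0.0017] shift [10.   0.2  8.7]
```

```bash
python3 -m handwheel '[[[0,-0.0044,0],[0.95,0,0.8],0.6],[[0,-0.0044,0],[0.95,0,0.8],0.6],[[0,-0.0044,0],[0.95,0,0.8],0.6],[[0,-0.0044,0],[0.95,0,0.8],0.6],[[0,-0.0044,0],[0.95,0,0.8],0.6],[[0,-0.0044,0],[0.95,0,0.8],0.6],[[0,-0.0044,0],[0.95,0,0.8],0.6],[[0,-0.0044,0],[0.95,0,0.8],0.6],[[0,-0.0044,0],[0.95,0,0.8],0.6],[[0,-0.0044,0],[0.95,0,0.8],0.6]]'
python3 - <<'E'
from h import *
nxt(.09); nxt(.04)
p2=shot('scene'); p=shot('side')
overlay(p2,V,'o.png',.08);overlay(p,V,'ob.png',.08)
a=cv2.imread('pics/o.png');b=cv2.imread('pics/ob.png')
cv2.imwrite('pics/m13.png',np.hstack([cv2.resize(b[80:300,230:450],(400,400)),cv2.resize(a[150:370,220:440],(400,400))]))
E
```

```text
t: 18.88
ee_pos: [538.5, -85.8, 100.7]
orientation: [-1.355, 2.075, 0.518]
ft_force: [-0.1, -0.2, -0.1]
width: 52.5
t 18.88 case-frame tcp [  0.2 -84.9 100.7] tz [ 0.001  0.669 -0.744] tx [ 0.002 -0.744 -0.669] w 52.5 F [-0.05 -0.2  -0.15] q [-0.56  0.62  1.94  0.93  0.97  0.73]
turn [-0.0005  0.0028  0.0016] shift [-0.4  0.2 -0.5]
t 18.88 case-frame tcp [  0.2 -84.9 100.7] tz [ 0.001  0.669 -0.744] tx [ 0.002 -0.744 -0.669] w 52.5 F [-0.05 -0.2  -0.15] q [-0.56  0.62  1.94  0.93  0.97  0.73]
turn [-0.0005 -0.0282  0.0016] shift [6.2 0.2 5.5]
```

View pics/m13.png

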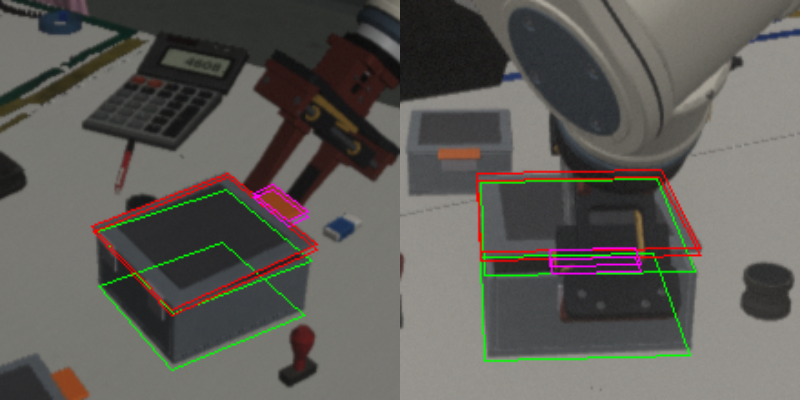

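```bash
python3 -m handwheel '[[[0,-0.0028,0],[0.6,0,0.5],0.6],[[0,-0.0028,0],[0.6,0,0.5],0.6],[[0,-0.0028,0],[0.6,0,0.5],0.6],[[0,-0.0028,0],[0.6,0,0.5],0.6],[[0,-0.0028,0],[0.6,0,0.5],0.6],[[0,-0.0028,0],[0.6,0,0.5],0.6],[[0,-0.0028,0],[0.6,0,0.5],0.6],[[0,-0.0028,0],[0.6,0,0.5],0.6],[[0,-0.0028,0],[0.6,0,0.5],0.6],[[0,-0.0028,0],[0.6,0,0.5],0.6]]'
python3 -c "
from h import *
nxt(.04); nxt(0.0,45)"
```

```text
t: 19.82
ee_pos: [538.1, -86.7, 92.3]
orientation: [-1.339, 2.05, 0.535]
ft_force: [0.2, -0.7, -1.6]
width: 52.6
t 19.82 case-frame tcp [  0.2 -85.9  92.3] tz [ 0.     0.691 -0.723] tx [ 0.002 -0.723 -0.691] w 52.6 F [ 0.47 -0.56 -1.65] q [-0.57  0.65  1.93  0.96  0.98  0.68]
turn [-0.0004  0.0024  0.0018] shift [-0.2  0.2 -0. ]
t 19.82 case-frame tcp [  0.2 -85.9  92.3] tz [ 0.     0.691 -0.723] tx [ 0.002 -0.723 -0.691] w 52.6 F [ 0.47 -0.56 -1.65] q [-0.57  0.65  1.93  0.96  0.98  0.68]
turn [-0.0004 -0.0224  0.0018] shift [5.  0.2 4.9]
```

```bash
python3 -m handwheel '[[[0,-0.0022,0],[0.5,0,0.5],0.6],[[0,-0.0022,0],[0.5,0,0.5],0.6],[[0,-0.0022,0],[0.5,0,0.5],0.6],[[0,-0.0022,0],[0.5,0,0.5],0.6],[[0,-0.0022,0],[0.5,0,0.5],0.6],[[0,-0.0022,0],[0.5,0,0.5],0.6],[[0,-0.0022,0],[0.5,0,0.5],0.6],[[0,-0.0022,0],[0.5,0,0.5],0.6],[[0,-0.0022,0],[0.5,0,0.5],0.6],[[0,-0.0022,0],[0.5,0,0.5],0.6]]'
python3 - <<'E'
from h import *
nxt(0,45)
p2=shot('scene'); p=shot('side')
overlay(p2,V,'o.png',0);overlay(p,V,'ob.png',0)
a=cv2.imread('pics/o.png');b=cv2.imread('pics/ob.png')
cv2.imwrite('pics/m14.png',np.hstack([cv2.resize(b[80:300,230:450],(400,400)),cv2.resize(p['pixels'][80:300,230:450,::-1],(400,400))]))
E
```

```text
t: 20.65
ee_pos: [538.2, -86.9, 84.5]
orientation: [-1.326, 2.03, 0.549]
ft_force: [-0.4, -0.1, 0.1]
width: 52.7
t 20.65 case-frame tcp [  0.4 -86.1  84.5] tz [ 0.001  0.709 -0.705] tx [ 0.002 -0.705 -0.709] w 52.7 F [-0.33 -0.23  0.14] q [-0.58  0.67  1.93  0.99  0.99  0.65]
turn [-0.0006  0.0023  0.0018] shift [-0.5  0.4 -0.6]
```

View pics/m14.png

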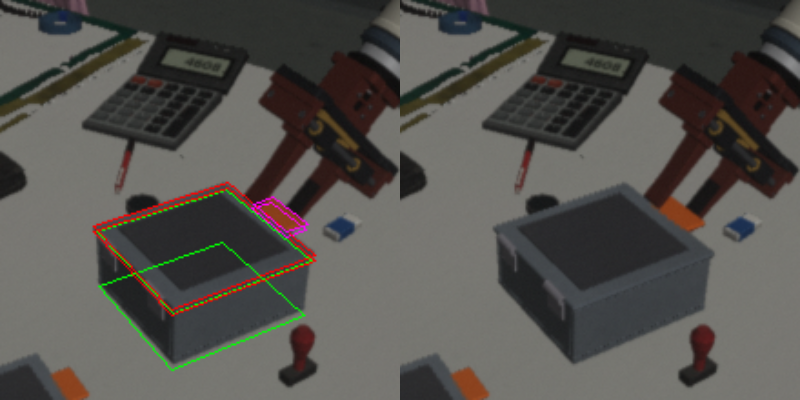

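```bash
python3 -m handwheel '[[[0,0,0],[0.4,0,0.4],0.6],[[0,0,0],[0.4,0,0.4],0.6],[[0,0,0],[0.4,0,0.4],0.6],[[0,0,0],[0.4,0,0.4],0.6],[[0,0,0],[0.5,0,0.4],0.6],[[0,0,0],[0.5,0,0.4],0.6],[[0,0,0],[0.5,0,0.4],0.6],[[0,0,0],[0.5,0,0.4],0.6],[[0,0,0],[0.5,0,0.4],0.6],[[0,0,0],[0.5,0,0.4],0.6]]'
python3 - <<'E'
from h import *
nxt(0,45)
p=shot('side');p2=shot('scene')
cv2.imwrite('pics/m15.png',np.hstack([cv2.resize(p['pixels'][180:240,330:420,::-1],(400,267),interpolation=cv2.INTER_CUBIC),cv2.resize(p2['pixels'][220:320,230:380,::-1],(400,267),interpolation=cv2.INTER_CUBIC)]))
E
```

```text
t: 21.58
ee_pos: [538.2, -87.3, 78.2]
orientation: [-1.326, 2.03, 0.549]
ft_force: [-0.2, -0.5, 0.8]
width: 52.5
t 21.58 case-frame tcp [  0.6 -86.4  78.2] tz [ 0.001  0.709 -0.705] tx [ 0.002 -0.705 -0.709] w 52.5 F [-0.01 -0.51  0.85] q [-0.58  0.68  1.93  0.99  0.99  0.63]
turn [-0.0009  0.0024  0.0022] shift [-5.3  0.6 -4.9]
```

View pics/m15.png

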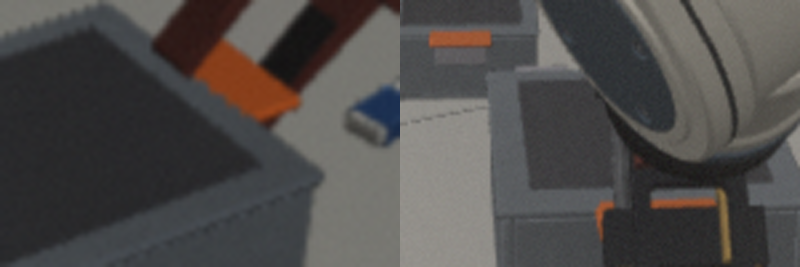

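The finger is now about 7 mm below the shut lid's tab. I draw out along the finger axis.

```bash
python3 -m handwheel '[[[0,0,0],[0,0,-4],0.6],[[0,0,0],[0,0,-6],0.6],[[0,0,0],[0,0,-8],0.6],[[0,0,0],[0,0,-10],0.6],[[0,0,0],[0,0,-15],0.6],[[0,0,0],[0,0,-15],0.6],[[0,0,0],[0,0,-20],0.6],[[0,0,0],[0,0,-20],0.6],[[0,0,0],[0,0,-20],0.6],[[0,0,0],[0,0,-20],0.6]]'
python3 -m handwheel '[[[0,0,0],[0,0,-12],0.6],[[0,0,0],[0,0,-6],0.6],[[0,0,0],[0,0,0],0.6],[[0,0,0],[0,0,0],0.6],[[0,0,0],[0,0,0],0.6],[[0,0,0],[0,0,0],0.6],[[0,0,0],[0,0,0],0.6],[[0,0,0],[0,0,0],0.6],[[0,0,0],[0,0,0],0.6],[[0,0,0],[0,0,0],0.6]]'
python3 - <<'E'
from h import *
st()
p=shot('side');p2=shot('scene');p3=shot('wrist','w16.png')
for q in ('stamp','eraser','loupe','tab_tip'):
    print(q,[[(round(d['score'],2),w(x,d['position']).round().tolist()) for d in ctrl.spot_point(x,q)[:2]] for x in (p,p3)])
overlay(p,V,'ob.png',0)
b=cv2.imread('pics/ob.png')
cv2.imwrite('pics/m16.png',np.hstack([cv2.resize(b[80:300,230:450],(400,400)),cv2.resize(p['pixels'][80:300,230:450,::-1],(400,400))]))
E
```

```text
t: 22.52
ee_pos: [493.5, -183.8, 183.7]
orientation: [-1.328, 2.033, 0.552]
ft_force: [0.4, -0.5, -1.3]
width: 52.6
t: 23.35
ee_pos: [486.7, -198.8, 199.8]
orientation: [-1.326, 2.035, 0.547]
ft_force: [0.1, -0.4, 0.6]
width: 52.6
t 23.35 case-frame tcp [  -1.6 -209.2  199.8] tz [ 0.001  0.706 -0.708] tx [-0.    -0.708 -0.706] w 52.6 F [ 0.24 -0.39  0.63] q [-0.8   0.5   1.85  0.76  1.26  0.77]
stamp [[(0.86, [432.0, 36.0, 1.0])], [(0.58, [434.0, 29.0, 6.0])]]
eraser [[(0.74, [507.0, -204.0, -2.0])], [(0.8, [501.0, -203.0, 1.0])]]
loupe [[(0.47, [701.0, -84.0, 3.0])], [(0.92, [702.0, -82.0, 1.0])]]
tab_tip [[(0.68, [532.0, -109.0, 75.0]), (0.56, [560.0, 200.0, 51.0])], [(0.86, [558.0, 201.0, 46.0]), (0.82, [530.0, -108.0, 74.0])]]
```

View pics/m16.png

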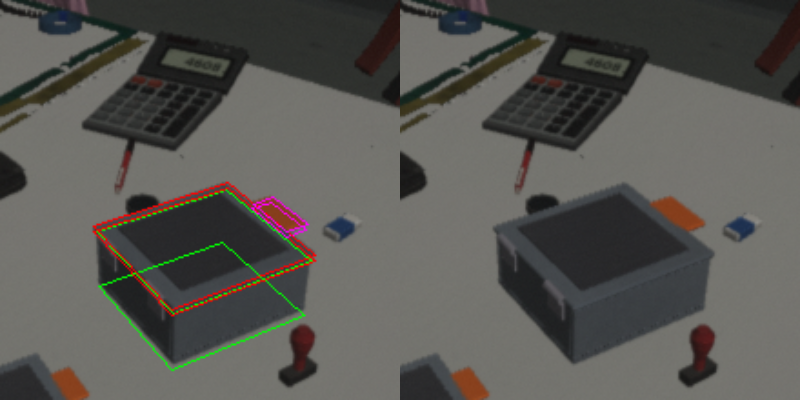

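View pics/w16.png

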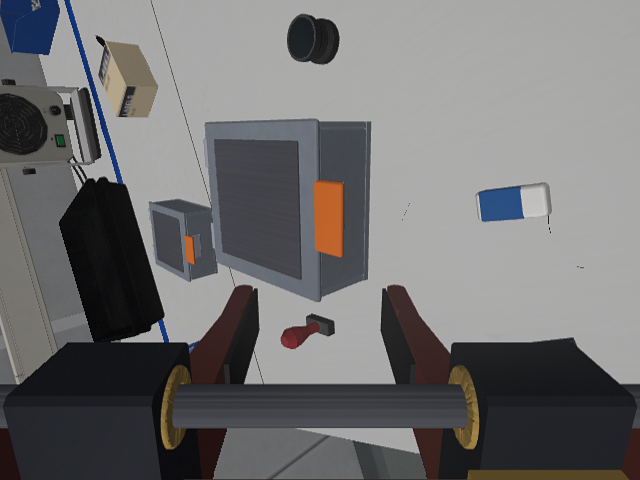

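The lid is level: the tab is at z≈74–75 as it must be when shut. The stamp, eraser and loupe are where they were, and the hand is well clear.

```bash
python3 -c "
from h import *
print(ctrl.close_job())"
```

```text
the job is handed in; nothing more can be done
None
```

The lid is fully shut, the hand is clear of it, and I handed the job in at about 24 s of the 56 s allowed.

**How it went:** I put the open jaws either side of the orange tab. The rear fingertip tipped the lid past upright, and it came to rest on the front finger at about 1.27 rad. I lowered it on that finger at about 0.1 rad/s, tilting the tool to 45° as it came down. I then went about 6 mm further down to free the finger from the tab and drew it out to the front. The jaws stayed 53 mm apart throughout, so nothing was pinched. Every force reading stayed under about 2 N, but I only read it between moves.

**Last checks:**
- **Lid:** the model outline for a shut lid matched the side picture, and the tab measured 74–75 mm high (74 expected).
- **Stamp, eraser and loupe:** they were within the detector's few millimetres of where they started.
- **Hand:** the fingers were more than 100 mm from the case, with force readings at noise level.
- **Gauge block:** the shut lid hides it, so I could not check it at the end. It was last seen in place with the lid about half closed, and nothing reached into the case.

No check failed or disagreed.

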